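# Load a specimen dish and slide its carrier home under the microscope

## Task

Set the white dish with the blue rim into the metal ring of the black carrier that waits at the front of the microscope base. Then take the carrier by its orange grip and slide it along the base, against the steel fence, in under the ring light without touching the optics and without pressing it hard into base or fence, until it presses lightly but definitely on the tip of the set screw that sticks out of the red stop; the screw is delicate, so feel for it and do not ram it. Leave carrier and dish there, let go, and leave the other things on the bench where they are.

Things in the scene. Friction and masses are not known exactly. Their poses are not given: they have to be found in the camera images.
- dish: Specimen dish to be examined: closed round white dish with a blue rim, 60 mm diameter, 18 mm high, 50 g, standing on the bench in one of four places (left or right, near or far) shared with pot, slidebox and weight. Origin: centre of its underside, z up.
- carrier: Loose low black carrier (0.2 to 0.35 kg) on the microscope base. Plate 80 x 80 x 8 mm with an aluminium retaining ring on top (inner diameter 69, outer 77, 5 mm high); the dish stands inside the ring, 8 mm above the carrier's underside. Origin: centre of the plate's underside, under the ring's centre; +x points from the grip to the plate; front edge at x = +40 mm.
- carrier_grip (a point): Where to pinch the carrier's orange fin from above: 126 mm behind the carrier's origin (-x), 30 mm above its underside. The fin is 12 mm thick in y, 43 mm high, from x = -142 to -114 mm; a push plate 34 mm wide, 5 mm thick crosses its front end, so fingers cannot slip far. Grip lightly (10 N) and go slowly: more than 30 N of carrier on base and fence is a jam.
- scope: White video microscope, fixed to the bench. Origin at bench height under its optical axis; x runs along the slide path from the open front (robot's side) towards the column, z up. Base plate 340 x 240 mm, from x = -200 to +140 mm, its top 22 mm above the bench. Column 50 x 70 mm at x = +110 mm. While sliding, a slight upward pull (1 to 2 N) keeps the carrier from being pressed down.
- scope_fence (a point): Middle of the straight part of the steel fence's inner face, at the microscope's y = -41.5 mm: a round bar 11 mm high on the base, straight from x = -56 to +50 mm of the microscope, flared outwards from x = -56 to -78 mm. The carrier slides with its -y edge along it, its centre then at y = -1.5 mm. Before opening wide, ease the fingers back off the push plate.
- scope_clip (a point): Middle of the housing of the brass spring clip facing the fence (+y side, near x = -8 mm of the microscope). The clip (300 N/m, about 2 N when the carrier is in, gives way up to 8 mm, lead-in slope from x = -42 mm) presses the carrier to the fence, drags on it with 1 to 4 N, and keeps it where it is left.
- optics: Overhanging microscope head: white tube over a black ring light, 90 mm diameter. Origin: centre of the ring light's underside, 42 mm above the base, 16 mm above a dish in the carrier. Reaches 360 mm above the bench and 45 mm to the front of the optical axis. Nothing may touch it, the arm included: set the dish in before sliding, fingers closing along the carrier's y.
- stop: Red stop block on the base, 14 x 50 x 16 mm, fixed, 56 to 62 mm behind the optical axis. Origin: foot of the middle of its front face. A steel set screw (9 mm thick, 5.5 mm above the base) sticks out of it by 4 to 30 mm towards the carrier, set anew each time and not measured: creep in and feel for a clear rise of push above the clip's drag. 3 to 7 N on the screw is right, 12 N too much.
- pot: Bystander: small amber glass pot with black lid, 56 mm diameter, 42 mm high. Origin: centre of underside.
- slidebox: Bystander: green box for slides, 80 x 34 x 30 mm. Origin: centre of underside.
- weight: Bystander: brass balance weight, 44 mm diameter, 45 mm high. Origin: centre of underside.
- jar: Bystander: glass jar with green cap, 66 mm diameter, 100 mm high. Origin: centre of underside.
- redbox: Bystander: open red box, 100 x 140 x 50 mm. Origin: centre of underside.
- beaker: Bystander: glass beaker, 70 mm diameter, 95 mm high. Origin: centre of underside.

How it is judged:
On the way, in this order (a step that is already met when the one before it is completed fails the run):
1. the dish stands flat in the carrier's ring, let go, with the carrier still out in front of the optics (horizontal distance between dish and carrier below 0.0075 m and z of dish in the frame of carrier between 0.005 and 0.0105 m and angle between dish's own z axis and vertical below 0.06 rad and contact force between the fingers and dish below 0.1 N and x of carrier in the frame of scope below -0.08 m), for 0.2 s.
2. the carrier, with the dish in its ring, presses on the set screw with more than 2 N (horizontal distance between dish and carrier below 0.0075 m and z of dish in the frame of carrier between 0.005 and 0.0105 m and angle between dish's own z axis and vertical below 0.06 rad and contact force between carrier and setpin_c0 above 2 N), for 0.2 s.
At the end, for the whole second after the job is handed in: The carrier lies flat on the base (2.5 mm, 0.04 rad), along the fence (4 mm, 0.05 rad), its front edge within 2.5 mm of the set screw's tip; the dish stands flat on the plate inside the ring, within 7.5 mm of its centre; both are at rest and let go (horizontal distance between dish and carrier below 0.0075 m and z of dish in the frame of carrier between 0.005 and 0.0105 m and angle between dish's own z axis and vertical below 0.06 rad and x of setpin_c0 in the frame of carrier between 0.0555 and 0.0605 m and y of carrier in the frame of scope between -0.005 and 0.003 m and angle between the x axis of carrier and the x axis of scope, either way round below 0.05 rad and height (world z) of carrier between 0.019 and 0.0245 m and angle between carrier's own z axis and vertical below 0.04 rad and linear speed of each of carrier, dish below 0.01 m/s and contact force between the fingers and carrier below 0.1 N and contact force between the fingers and dish below 0.1 N); the robot touches nothing.
It fails at once if anything touches the optics with more than 1 N (contact force between anything else and optics above 1 N).
It fails at once if the set screw is pushed with more than 12 N (contact force between anything else and setpin_c0 above 12 N).
It fails at once if the carrier is jammed or pressed against the microscope base, fence or clip with more than 30 N in all (contact force between carrier and scope above 30 N).
It fails at once if the dish is tipped by more than 0.5 rad (angle between dish's own z axis and vertical above 0.5 rad).
It fails at once if another thing on the bench is moved by more than 20 mm (distance of any of pot, slidebox, weight, jar, redbox, beaker from where it was at the start of the episode above 0.02 m).
It also fails if it takes over 72 s, if anything falls off the work surface, if the arm or the gripper's body presses on something with over 40 N, if the wrist force passes 120 N, or if a joint passes its speed limit or range.

## Robot

A 6-joint arm with a two-finger parallel gripper is mounted at the origin on the work surface. World frame = base frame: x ahead of the robot, y to its left, z up, the work surface at z = 0. Lengths are in m, angles in rad, forces in N, time in s.
With the tool pointing down it reaches from about 0.35 to 0.975 m from the base axis. Payload 4.9 kg.
Tool frame: the origin (TCP) lies on the centre line of the jaws, within the pads' length; the fingertips stand manip.tip_reach ahead of it and the grasp point (between the pads) is the TCP (manip.tip_reach is the distance from the TCP to the fingertips, in m); z points along the fingers, y is the line along which they close (so a half turn about z gives the same grasp; the last joint's range is limited). The gripper opens to 85 mm and grips with 20 to 120 N. Pads are 22 mm wide; open, the fingers measure 114 mm over their backs; the gripper's body (76 mm by 85 mm) begins 54 mm behind the grasp point. The pads swing forward as they close: fully open they stand 13 mm farther back than shut.
Start: joints at [1.003, 0.053, 1.613, -0, 1.476, -0.119], TCP at [0.271, 0.563, 0.25] pointing down, gripper open.
Joint ranges: [-3.01, 3.01], [-1.01, 2.22], [0.06, 2.58], [-1.02, 4.17], [0.09, 2.62], [-3.14, 3.14]. Speed limits (rad/s): [2.57, 2.57, 3.14, 3.14, 3.14, 3.14].

## Interface

Orientations are given as a unit quaternion [w, x, y, z].
In Python, from plant import manip gives the robot as it stands. The module is installed in compiled form; this text tells all that it offers.
- The arm moves only by the tool move_arm, never from a script. Its argument "rows" is a list of rows, each a list of 7 numbers: the shift along the tool's x, y, z in cm, then the turn, a rotation vector about the tool's x, y, z in degrees, then the opening, from -1 (shut) to 1 (fully open). In form: [[tx, ty, tz, ax, ay, az, jaw], ...]. A call has 1 to 20 rows; each row shifts and turns the commanded pose from where the row before left it, along the tool's axes as they then stand; what a row does not reach is not made up. A row lasts 1/12 s, in which the tool goes at most 41.7 mm and 7.16 degrees, less where a joint would pass 70% of its speed; a pose out of reach is approached as far as the arm can. A call is refused whole if a number of a shift passes 4.17 or a number of a turn 7.16, either way. A call with a gripper value outside its range is refused whole. The fingers move at their own pace and stop on an object; the grip force is fixed at half the most. Time passes only in rows, so rows that do not move let the fingers close. It gives the time, the measured TCP pose, the force, the opening and the grip force at its end, in the units of the state.
- manip.state(): the state, without advancing time (a new reading comes with each control period).
- manip.grab_frame(name): name is "side" or "top" or "wrist"; returns a dict with "img" (384x512x3 uint8, blue, green, red), "mtx" (3x3 intrinsics, pixels), "R" (3x3) and "t" (3): a world point X has camera coordinates R X + t. Camera axes: x right, y down, z forward; pixel columns grow to the right and rows downward; lengths in m; the calibration is good to about 2 mm. The wrist camera is an equidistant fisheye: a pixel r from the principal point sees the ray r / f radians off the axis. A picture is of the moment at which its call begins. There is no depth.
- manip.job_done(): hands the job in; it is judged then, once.
The state is a dict: "time": time; "joint_pos": joint angles; "joint_vel": joint speeds; "joint_efforts": joint torques, N m; "tool_pos": TCP position; "tool_rot": TCP orientation; "contact_force": force on the tool from outside, world axes, zero at the start; "ft_torque": the same for the moment, N m; "gripper_width": opening from 0.0 (shut) to 1.0 (fully open); "grasp_force": force on a finger pad.
Only numpy, scipy, OpenCV 4.12 (cv2) and the standard library are available. Lean on these libraries where they do the work, as an engineer would, in place of code of your own. Each camera call takes 0.05 s, during which the arm holds its last target. There are 200 camera calls.

## Working session

There is one attempt and no reset: what is moved stays moved. The work goes in short steps, Python scripts to look and compute and a tool call to move; the robot and the scene stay as the last step left them, time stands still between calls to the robot, and variables do not carry over. Pictures are saved under pics/ and viewed, at most 10 in all, crops included, and the job is handed in when it is done.

Besides the shell and the picture viewer there is one more tool, called after ">>>" in YAML: its name, and indented under it one key for each argument. move_arm: Moves the arm, as the interface text tells. Its arguments: {"type":"object","properties":{"rows":{"type":"array","items":{"type":"array","items":{"type":"number"}}}},"required":["rows"]}

```bash
mkdir -p pics; cat > h.py <<'E'
import numpy as np,cv2
from plant import manip
from scipy.spatial.transform import Rotation as Ro
def snap(n,f):
    d=manip.grab_frame(n); cv2.imwrite(f'pics/{f}.png',d['img']); np.savez(f'pics/{f}.npz',**{k:np.array(d[k]) for k in('img','mtx','R','t')}); return d
def load(f): return dict(np.load(f'pics/{f}.npz'))
def ray(d,u,v,fish=False):
    K=d['mtx']; x=(u-K[0,2])/K[0,0]; y=(v-K[1,2])/K[1,1]
    if fish:
        r=np.hypot(x,y); s=np.sin(r)/max(r,1e-9); c=np.array([x*s,y*s,np.cos(r)])
    else: c=np.array([x,y,1.])
    w=d['R'].T@c; return -d['R'].T@d['t'], w/np.linalg.norm(w)
def onz(d,u,v,z,fish=False):
    o,w=ray(d,u,v,fish); return o+w*(z-o[2])/w[2]
def cross(r1,r2):
    (a,u),(b,v)=r1,r2; A=np.stack([u,-v],1); s=np.linalg.lstsq(A,b-a,rcond=None)[0]
    p,q=a+u*s[0],b+v*s[1]; return (p+q)/2,np.linalg.norm(p-q)
def proj(d,X):
    c=d['R']@np.array(X)+d['t']; p=d['mtx']@(c/c[2]); return p[:2]
E
python3 - <<'E'
from h import *
a=snap('side','s0');b=snap('top','t0');c=snap('wrist','w0')
cv2.imwrite('pics/st.png',cv2.resize(np.vstack([a['img'],b['img']]),None,fx=.78,fy=.78))
for d in(a,b,c):print(d['mtx'].round(1).tolist(),(-d['R'].T@d['t']).round(3))
s=manip.state();print(s,manip.tip_reach)
E
```

```text
[[426.0, 0.0, 262.8], [0.0, 426.0, 195.2], [0.0, 0.0, 1.0]] [ 0.302 -0.671  0.801]
[[413.2, 0.0, 258.4], [0.0, 413.2, 190.3], [0.0, 0.0, 1.0]] [0.444 0.069 1.425]
[[297.3, 0.0, 252.7], [0.0, 297.3, 195.2], [0.0, 0.0, 1.0]] [0.202 0.596 0.374]
{'time': 0.15, 'joint_pos': array([ 1.00298392e+00,  5.32126990e-02,  1.61397866e+00, -2.80722159e-06,
        1.47604507e+00, -1.18992246e-01]), 'joint_vel': array([-0.00090738, -0.00079913, -0.00463805, -0.00043684, -0.00281975,
       -0.00212306]), 'joint_efforts': array([ 1.09818571e-03, -3.94238591e+01, -3.70722806e+01,  1.48944844e-05,
        4.62881260e-03,  3.50044184e-05]), 'tool_pos': array([0.27093186, 0.56270459, 0.24934075]), 'tool_rot': array([-2.75408360e-04,  2.22531069e-01,  9.74925252e-01, -7.74372949e-04]), 'contact_force': array([0.1538861 , 0.34379167, 0.50185047]), 'ft_torque': array([ 0.01991666, -0.00496571,  0.0405399 ]), 'grasp_force': 0.0, 'gripper_width': 1.0000287178145433} 0.019
```

View pics/t0.png

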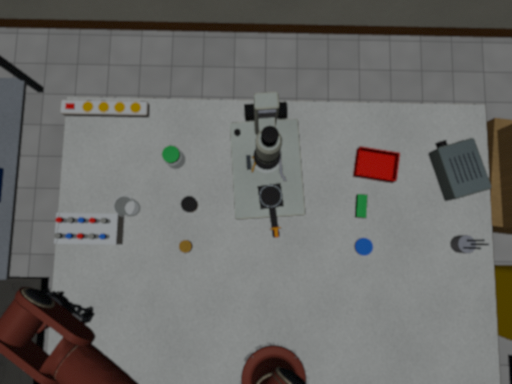

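View pics/s0.png

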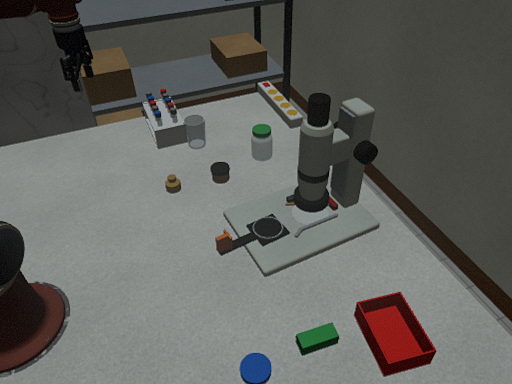

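The top view shows the dish (blue) at (364,246), the carrier ring near (271,196), the orange fin at (276,232), and the scope base spanning columns 232–304. In the side view the dish is at (256,368), the ring at (268,229) and the fin at (224,242).

```bash
python3 - <<'E'
from h import *
a=load('s0');b=load('t0')
def mask(d,lo,hi,box):
    h=cv2.cvtColor(d['img'],cv2.COLOR_BGR2HSV);m=cv2.inRange(h,lo,hi);z=np.zeros_like(m);x0,y0,x1,y1=box;z[y0:y1,x0:x1]=m[y0:y1,x0:x1]
    c=max(cv2.findContours(z,0,2)[0],key=cv2.contourArea);M=cv2.moments(c)
    return np.array([M['m10']/M['m00'],M['m01']/M['m00']]),cv2.boundingRect(c),cv2.contourArea(c)
for n,lo,hi,bs,bt in(('dish',(95,120,50),(125,255,255),(220,340,300,384),(340,230,390,265)),('fin',(3,110,80),(20,255,255),(205,225,245,260),(262,215,290,245))):
    p=mask(a,lo,hi,bs);q=mask(b,lo,hi,bt);print(n,p,q)
    X,e=cross(ray(a,*p[0]),ray(b,*q[0]));print('  ',X.round(4),e.round(4), [onz(b,*q[0],z).round(4) for z in(.018,.05)],[onz(a,*p[0],z).round(4) for z in(.018,.05)])
A=cv2.resize(a['img'][180:280,205:385],None,fx=4.4,fy=4.4,interpolation=2)[:440]
B=cv2.resize(b['img'][110:250,220:315],None,fx=4.2,fy=4.2,interpolation=2)
cv2.imwrite('pics/cA.png',A);cv2.imwrite('pics/cB.png',B)
E
```

```text
dish (array([255.257879  , 367.91074304]), (240, 353, 31, 31), 724.5) (array([363.31765677, 246.16336634]), (355, 238, 17, 17), 202.0)
   [ 0.4366 -0.2991  0.0152] 0.0012 [array([ 0.4372, -0.2986,  0.018 ]), array([ 0.4374, -0.2902,  0.05  ])] [array([ 0.4355, -0.3003,  0.018 ]), array([ 0.4301, -0.3155,  0.05  ])]
fin (array([223.23024055, 235.64604811]), (216, 230, 16, 11), 48.5) (array([275.35111111, 231.08      ]), (272, 227, 7, 10), 37.5)
   [0.481  0.0023 0.0709] 0.0015 [array([ 0.4833, -0.0005,  0.018 ]), array([0.4824, 0.0011, 0.05  ])] [array([0.4933, 0.0512, 0.018 ]), array([0.4854, 0.0217, 0.05  ])]
```

View pics/cB.png

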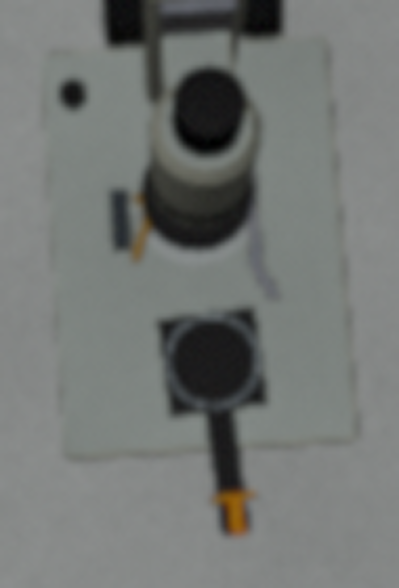

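View pics/cA.png

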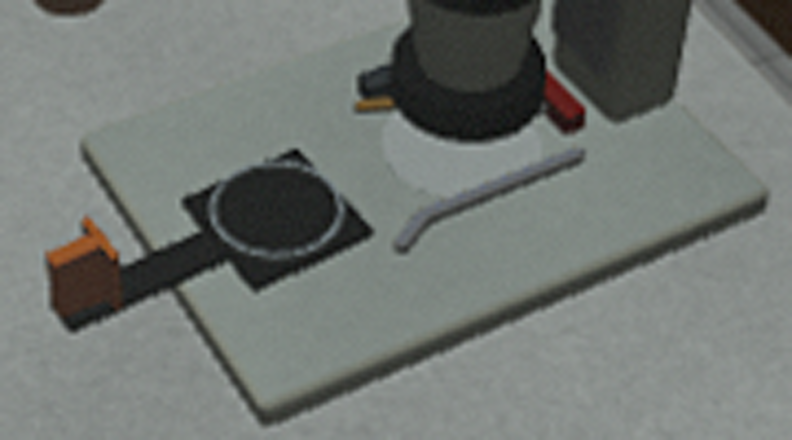

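The top crop shows the base corners at about (67,458), (357,436) and (328,40). The plate corners are (160,322), (254,309), (266,403) and (172,416), and the ring centre is (212,362). The side crop shows the base corners at (83,145), (265,420) and (768,195), with the fence bar from (405,243) to (583,153).

```bash
python3 - <<'E'
from h import *
a=load('s0');b=load('t0');w=load('w0')
T=lambda u,v,z:onz(b,220+u/4.2,110+v/4.2,z);S=lambda u,v,z:onz(a,205+u/4.4,180+v/4.4,z)
P=lambda n,l:print(n,[x.round(4)[:2].tolist() for x in l])
bt=[T(67,458,.022),T(357,436,.022),T(328,40,.022)];bs=[S(83,145,.022),S(265,420-14,.022),S(768,195,.022)]
P('base top',bt);P('base side',bs)
for q in(bt,bs):
    d=q[0]-q[1];print('yaw',np.degrees(np.arctan2(d[1],d[0]))-90,np.linalg.norm(d)); d=q[2]-q[1];print('yaw',np.degrees(np.arctan2(d[1],d[0])),np.linalg.norm(d))
    
pt=[T(*p,.030) for p in((160,322),(254,309),(266,403),(172,416))];P('plate top',pt)
ps=[S(*p,.030) for p in((298,150),(372,232),(258,290),(182,202))];P('plate side',ps)
print('centres',np.mean(pt,0),np.mean(ps,0))
d=pt[0]-pt[3]+pt[1]-pt[2];print(np.degrees(np.arctan2(d[1],d[0])));d=ps[0]-ps[3]+ps[1]-ps[2];print(np.degrees(np.arctan2(d[1],d[0])))
P('ring',[T(212,362,.035),S(277,209,.035)]);print(cross(ray(b,220+212/4.2,110+362/4.2),ray(a,205+277/4.4,180+209/4.4)))
P('fin',[T(236,512,.065),S(80,252,.065)])
P('fence',[S(405,243,.033),S(430,215,.033),S(583,153,.033)])
s=manip.state();Rt=Ro.from_quat(np.roll(s['tool_rot'],-1)).as_matrix();print('tool',Rt.round(3).tolist());print('cam in tool',Rt.T@(-w['R'].T@w['t']-s['tool_pos']),(w['R']@Rt).round(3).tolist())
E
```

```text
base top [[0.5216, 0.1338], [0.5432, -0.1005], [0.8732, -0.0758]]
base side [[0.521, 0.1249], [0.5428, -0.1005], [0.8726, -0.0764]]
yaw 5.270225458688273 0.23529758101765982
yaw 4.282817727470758 0.3309209506902471
yaw 5.543354999776838 0.22645952472534564
yaw 4.19314891153104 0.33061933609644273
plate top [[0.6326, 0.0605], [0.6445, -0.0156], [0.5681, -0.026], [0.5563, 0.0496]]
plate side [[0.6342, 0.061], [0.6451, -0.017], [0.5687, -0.0314], [0.5553, 0.0485]]
centres [0.60039553 0.01712397 0.03      ] [0.60083823 0.01528602 0.03      ]
7.924835986192069
9.785290942303666
ring [[0.6001, 0.0181], [0.6012, 0.0168]]
(array([0.600917  , 0.01788075, 0.03394176]), np.float64(0.0014632180790262717))
fin [[0.4793, -0.0009], [0.4799, 0.003]]
fence [[0.657, -0.0347], [0.6798, -0.0209], [0.7854, -0.0119]]
tool [[-0.901, 0.434, -0.001], [0.434, 0.901, -0.001], [0.0, -0.002, -1.0]]
cam in tool [ 0.0768827  -0.00021124 -0.1243123 ] [[0.001, 1.0, 0.001], [-0.955, 0.001, -0.297], [-0.297, -0.0, 0.955]]
```

>>> move_arm:
  rows:
    - [0, 0, 0, 0, 0, -6.74, 1]
    - [0, 0, 0, 0, 0, -6.74, 1]
    - [0, 0, 0, 0, 0, -6.74, 1]
    - [0, 0, 0, 0, 0, -6.74, 1]
    - [0, 0, 0, 0, 0, -6.74, 1]
    - [-0.94, -4.0, 0, 0, 0, 0, 1]
    - [-0.94, -4.0, 0, 0, 0, 0, 1]
    - [-0.94, -4.0, 0, 0, 0, 0, 1]
    - [-0.94, -4.0, 0, 0, 0, 0, 1]
    - [-0.94, -4.0, 0, 0, 0, 0, 1]
    - [-0.94, -4.0, 0, 0, 0, 0, 1]
    - [-0.94, -4.0, 0, 0, 0, 0, 1]
    - [-0.94, -4.0, 0, 0, 0, 0, 1]
    - [-0.94, -4.0, 0, 0, 0, 0, 1]
    - [-0.94, -4.0, 0, 0, 0, 0, 1]
    - [-0.94, -4.0, 0, 0, 0, 0, 1]
    - [-0.94, -4.0, 0, 0, 0, 0, 1]
    - [0, 0, 0, 0, 0, 0, 1]

```text
time: 1.65
tool_pos: [0.4512, 0.0977, 0.2502]
tool_rot: [0.0, -0.065, 0.998, -0.001]
contact_force: [-1.4, 1.6, 0.8]
gripper_width: 0.998
grasp_force: 0.0
```

>>> move_arm:
  rows:
    - [0.7, -4.0, 0.5, 0, 0, 0, 1]
    - [0.7, -4.0, 0.5, 0, 0, 0, 1]
    - [0.7, -4.0, 0.5, 0, 0, 0, 1]
    - [0.7, -4.0, 0.5, 0, 0, 0, 1]
    - [0.7, -4.0, 0.5, 0, 0, 0, 1]
    - [0.7, -4.0, 0.5, 0, 0, 0, 1]
    - [0.7, -4.0, 0.5, 0, 0, 0, 1]
    - [0.7, -4.0, 0.5, 0, 0, 0, 1]
    - [0.7, -4.0, 0.5, 0, 0, 0, 1]
    - [0.7, -4.0, 0.5, 0, 0, 0, 1]
    - [0, 0, 0, 0, 0, 0, 1]
    - [0, 0, 0, 0, 0, 0, 1]

```text
time: 2.65
tool_pos: [0.4352, -0.3035, 0.1993]
tool_rot: [-0.001, -0.068, 0.998, 0.001]
contact_force: [0.6, -0.7, -0.1]
gripper_width: 1.001
grasp_force: 0.0
```

```bash
cat >> h.py <<'E'
def go(x,y,z,yaw=None):
    "tool-frame deltas (cm) to a world target"
    s=manip.state();R=Ro.from_quat(np.roll(s['tool_rot'],-1)).as_matrix()
    print('t',round(s['time'],2),'pos',s['tool_pos'].round(4),'xyaw',np.degrees(np.arctan2(R[1,0],R[0,0])).round(2),'zax',R[:,2].round(4),'F',np.round(s['contact_force'],2),'w',round(s['gripper_width'],3),'gf',round(s['grasp_force'],1))
    print('delta tool cm',(R.T@(np.array([x,y,z])-s['tool_pos'])*100).round(2))
E
python3 - <<'E'
from h import *
w=snap('wrist','w1')
h=cv2.cvtColor(w['img'],cv2.COLOR_BGR2HSV);m=cv2.inRange(h,(95,120,50),(125,255,255))
c=max(cv2.findContours(m,0,2)[0],key=cv2.contourArea);e=cv2.minEnclosingCircle(c);M=cv2.moments(c)
u,v=M['m10']/M['m00'],M['m01']/M['m00'];print(e,u,v,cv2.boundingRect(c))
for z in(.012,.018,):print(onz(w,u,v,z,True))
X=[onz(w,*p[0],.018,True)[:2] for p in c];print('fit',cv2.fitEllipse(np.array(X,np.float32)*1000))
t=load('t0');print(cross(ray(w,u,v,True),ray(t,363.32,246.16)))
go(.437,-.299,.026)
E
```

```text
((255.4064483642578, 178.64193725585938), 28.316686630249023) 255.44690635451505 178.4922658862876 (228, 151, 56, 56)
[ 0.43572914 -0.29972464  0.012     ]
[ 0.43425772 -0.29999803  0.018     ]
fit ((434.94342041015625, -299.89666748046875), (59.143428802490234, 60.0914306640625), 95.92671966552734)
(array([ 0.43668363, -0.30008512,  0.01041432]), np.float64(0.001405509890085518))
t 2.7 pos [ 0.4356 -0.3023  0.1996] xyaw -172.08 zax [-0.001   0.0016 -1.    ] F [-0.26  0.47  1.3 ] w 0.997 gf 0.0
delta tool cm [-0.2   0.28 17.36]
```

View pics/w1.png

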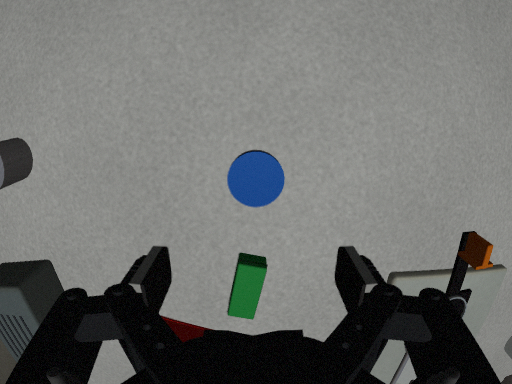

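The wrist view shows the dish at (255,178), with the fingers on either side near (165,250) and (340,250). The bystanders are clear of the descent.

>>> move_arm:
  rows:
    - [0, 0.25, 2.5, 0, 0, 0, 1]
    - [0, 0, 2.5, 0, 0, 0, 1]
    - [0, 0, 2.5, 0, 0, 0, 1]
    - [0, 0, 2.5, 0, 0, 0, 1]
    - [0, 0, 2.5, 0, 0, 0, 1]
    - [0, 0, 2.5, 0, 0, 0, 1]
    - [0, 0, 1.5, 0, 0, 0, 1]
    - [0, 0, 0.5, 0, 0, 0, 1]
    - [0, 0, 0.2, 0, 0, 0, 1]
    - [0, 0, 0, 0, 0, 0, 1]
    - [0, 0, 0, 0, 0, 0, 1]

```text
time: 3.62
tool_pos: [0.4366, -0.3002, 0.0299]
tool_rot: [0.001, -0.07, 0.998, -0.001]
contact_force: [-0.2, 0.9, 1.1]
gripper_width: 1.0
grasp_force: 0.0
```

```bash
python3 - <<'E'
from h import *
w=snap('wrist','w2');go(.4355,-.2998,.027)
X=manip.state()['tool_pos']
E
```

```text
t 3.67 pos [ 0.4366 -0.3005  0.03  ] xyaw -171.98 zax [ 0.0023 -0.002  -1.    ] F [-0.56 -0.21  0.19] w 0.996 gf 0.0
delta tool cm [0.1  0.08 0.3 ]
```

View pics/w2.png

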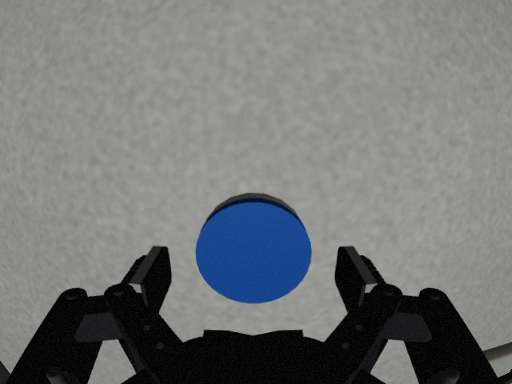

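The wrist view shows the dish disc centred at (254,250), with the pad tips level at (168,248) and (338,248). Open, the tips reach only about 4 mm ahead of the TCP, so I need to go lower, to about z = 0.017.

>>> move_arm:
  rows:
    - [0.1, 0.05, 0.7, 0, 0, 0, 1]
    - [0, 0, 0.6, 0, 0, 0, 1]
    - [0, 0, 0, 0, 0, 0, 1]
    - [0, 0, 0, 0, 0, 0, 0.6]
    - [0, 0, 0, 0, 0, 0, 0.45]
    - [0, 0, 0, 0, 0, 0, 0.3]
    - [0, 0, 0, 0, 0, 0, 0.2]
    - [0, 0, 0, 0, 0, 0, 0.1]
    - [0, 0, 0, 0, 0, 0, 0.1]
    - [0, 0, 0, 0, 0, 0, 0.1]

```text
time: 4.5
tool_pos: [0.4348, -0.3, 0.0159]
tool_rot: [0.0, -0.07, 0.998, -0.0]
contact_force: [0.8, -0.1, 2.9]
gripper_width: 0.678
grasp_force: 64.7
```

```bash
python3 - <<'E'
from h import *
w=snap('wrist','w3');go(.4355,-.2998,.017)
cv2.imwrite('pics/c3.png',cv2.resize(w['img'][170:340,120:390],None,fx=2,fy=2))
E
```

```text
t 4.55 pos [ 0.4348 -0.3     0.0159] xyaw -172.02 zax [ 9.e-04 -9.e-04 -1.e+00] F [ 0.66 -0.27  3.39] w 0.674 gf 64.7
delta tool cm [-0.07  0.01 -0.11]
```

View pics/c3.png

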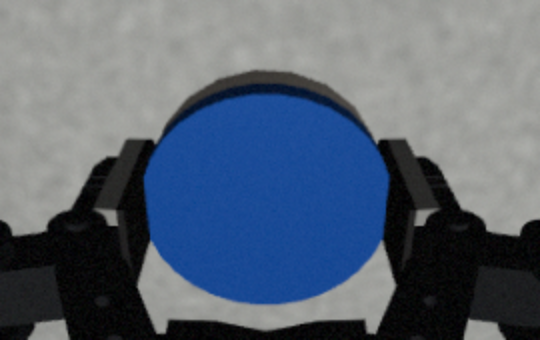

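The dish is gripped, but the tips seem to be at bench height, with about 3 N of upward force. They would hit the ring there, so I'll regrip 8 mm higher.

>>> move_arm:
  rows:
    - [0, 0, 0, 0, 0, 0, 0.6]
    - [0, 0, 0, 0, 0, 0, 0.7]
    - [0, 0, 0, 0, 0, 0, 0.7]
    - [-0.05, 0, -0.4, 0, 0, 0, 0.7]
    - [0, 0, -0.4, 0, 0, 0, 0.7]
    - [0, 0, 0, 0, 0, 0, 0.7]
    - [0, 0, 0, 0, 0, 0, 0.7]
    - [0, 0, 0, 0, 0, 0, 0.5]
    - [0, 0, 0, 0, 0, 0, 0.3]
    - [0, 0, 0, 0, 0, 0, 0.2]
    - [0, 0, 0, 0, 0, 0, 0.1]
    - [0, 0, 0, 0, 0, 0, 0.1]
    - [0, 0, 0, 0, 0, 0, 0.1]

```text
time: 5.63
tool_pos: [0.4353, -0.2999, 0.0241]
tool_rot: [0.0, -0.07, 0.998, -0.0]
contact_force: [-0.6, 1.5, 5.3]
gripper_width: 0.668
grasp_force: 64.1
```

>>> move_arm:
  rows:
    - [0, 0, -0.5, 0, 0, 0, 0.1]
    - [0, 0, -1.5, 0, 0, 0, 0.1]
    - [0, 0, -2.5, 0, 0, 0, 0.1]
    - [0, 0, -2.5, 0, 0, 0, 0.1]
    - [0, 0, -2.5, 0, 0, 0, 0.1]
    - [0, 0, -2.5, 0, 0, 0, 0.1]
    - [0, 0, -1.0, 0, 0, 0, 0.1]
    - [0, 0, 0, 0, 0, 0, 0.1]
    - [0, 0, 0, 0, 0, 0, 0.1]

```text
time: 6.38
tool_pos: [0.4347, -0.2994, 0.1527]
tool_rot: [-0.0, -0.07, 0.998, 0.0]
contact_force: [0.3, 0.2, -0.6]
gripper_width: 0.673
grasp_force: 64.0
```

```bash
python3 - <<'E'
from h import *
a=snap('side','s4');w=snap('wrist','w4');go(.6005,.0175,.15)
def bl(d):
    m=cv2.inRange(cv2.cvtColor(d['img'],cv2.COLOR_BGR2HSV),(95,120,50),(125,255,255));c=max(cv2.findContours(m,0,2)[0],key=cv2.contourArea);M=cv2.moments(c);return M['m10']/M['m00'],M['m01']/M['m00'],cv2.boundingRect(c)
p=bl(a);q=bl(w);print(p,q);print(cross(ray(a,*p[:2]),ray(w,*q[:2],True)))
# lid-top height from its apparent size in the wrist view: 60 mm
m=cv2.inRange(cv2.cvtColor(w['img'],cv2.COLOR_BGR2HSV),(95,120,50),(125,255,255));c=max(cv2.findContours(m,0,2)[0],key=cv2.contourArea)
z0=manip.state()['tool_pos'][2]
for dz in(-.02,-.015,-.01,-.005,0,.005,.01):print(dz,np.ptp([onz(w,*x[0],z0+dz,True)[1] for x in c]),np.ptp([onz(w,*x[0],z0+dz,True)[0] for x in c]))
i=[w['img'][170:340,120:390],a['img'][290:384,190:340]];cv2.imwrite('pics/c4.png',np.vstack([cv2.resize(x,(520,290)) for x in i]))
E
```

```text
t 6.48 pos [ 0.4339 -0.2986  0.1509] xyaw -172.02 zax [-0.0028  0.0026 -1.    ] F [-0.2  -0.67 -0.43] w 0.669 gf 64.0
delta tool cm [-20.89  28.99   0.13]
(245.67802533857576, 333.6391437308868, (236, 317, 20, 32)) (252.97802294019786, 259.65157166622885, (195, 207, 116, 106))
(array([ 0.42250249, -0.301553  ,  0.15616211]), np.float64(0.0066370608834088254))
-0.02 0.06638287947265215 0.06984428948429666
-0.015 0.06409703671082784 0.06743925576414572
-0.01 0.06181119394900347 0.06503422204399484
-0.005 0.059525351187179165 0.0626291883238439
0 0.0572395084253548 0.060224154603693014
0.005 0.05495366566353044 0.057819120883542074
0.01 0.05266782290170613 0.055414087163391135
```

View pics/c4.png

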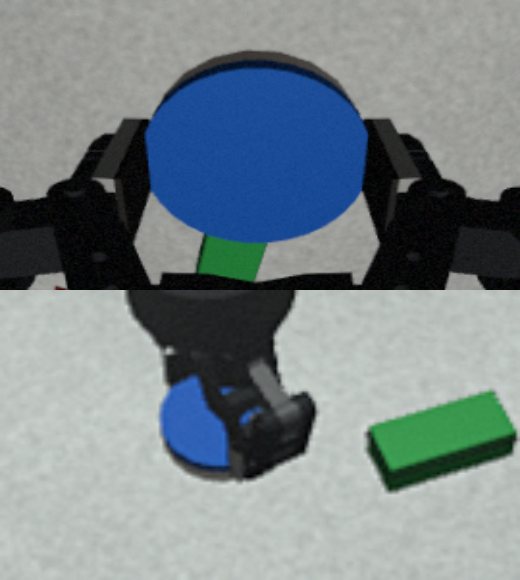

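The side and wrist views show the dish held between the pads, with its top about 5 mm below the TCP and the tips above its lower part. I'll move partway and measure the ring with the wrist camera.

>>> move_arm:
  rows:
    - [-1.2, 1.5, 0, 0, 0, 0, 0.1]
    - [-2.4, 3.0, 0, 0, 0, 0, 0.1]
    - [-2.4, 3.0, 0, 0, 0, 0, 0.1]
    - [-2.4, 3.0, 0, 0, 0, 0, 0.1]
    - [-2.4, 3.0, 0, 0, 0, 0, 0.1]
    - [-2.4, 3.0, 0, 0, 0, 0, 0.1]
    - [-1.2, 1.5, 0, 0, 0, 0, 0.1]
    - [0, 0, 0, 0, 0, 0, 0.1]
    - [0, 0, 0, 0, 0, 0, 0.1]

```text
time: 7.23
tool_pos: [0.5517, -0.1001, 0.151]
tool_rot: [-0.002, -0.071, 0.997, 0.001]
contact_force: [-0.5, 0.4, -0.1]
gripper_width: 0.675
grasp_force: 64.0
```

```bash
python3 - <<'E'
from h import *
w=snap('wrist','w5');go(.6005,.0175,.0535)
z=manip.state()['tool_pos'][2]
m=cv2.inRange(cv2.cvtColor(w['img'],cv2.COLOR_BGR2HSV),(95,120,50),(125,255,255));c=max(cv2.findContours(m,0,2)[0],key=cv2.contourArea);M=cv2.moments(c)
print('dish',onz(w,M['m10']/M['m00'],M['m01']/M['m00'],z-.005,True))
for X in([.6005,.0175,.035],):
    p=w['R']@np.array(X)+w['t'];r=np.arctan2(np.hypot(p[0],p[1]),p[2]);k=w['mtx'][0,0]*r/np.hypot(p[0],p[1]);print('pred',w['mtx'][0,2]+k*p[0],w['mtx'][1,2]+k*p[1])
E
```

```text
t 7.28 pos [ 0.5514 -0.101   0.1513] xyaw -171.97 zax [-3.5e-03  6.0e-04 -1.0e+00] F [-0.55 -0.39 -1.06] w 0.668 gf 64.0
delta tool cm [-6.55 11.04  9.77]
dish [ 0.54790821 -0.10028453  0.1463115 ]
pred 364.27189224553393 261.23901264527785
```

View pics/w5.png

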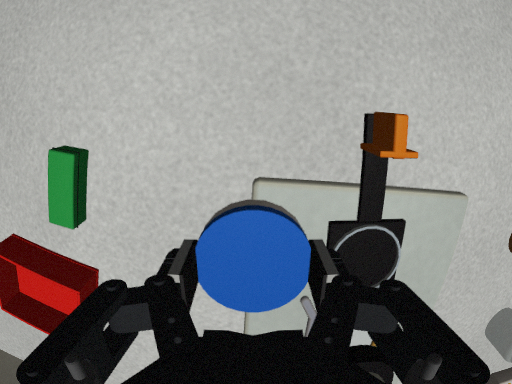

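The wrist view shows the held dish at (253,256), and the ring with its left edge at about (334,253), right (401,250) and top (367,222). The plate corners are at (329,221) and (405,220). Next I'll fit the ring in world coordinates.

```bash
python3 - <<'E'
from h import *
w=load('w5')
g=cv2.cvtColor(w['img'],cv2.COLOR_BGR2GRAY)
# bright arc pixels inside black plate region
pts=[]
for th in np.radians(np.arange(185,345,3)):
    best=max(((int(g[int(round(254+r*np.sin(th))),int(round(367.5+r*np.cos(th)))]),r) for r in np.arange(26,37,.5)))
    if best[0]>70: pts.append((367.5+best[1]*np.cos(th),254+best[1]*np.sin(th)))
X=np.array([onz(w,*p,.035,True)[:2] for p in pts])
from scipy.optimize import least_squares
f=lambda p:np.hypot(X[:,0]-p[0],X[:,1]-p[1])-.0365
r=least_squares(f,[.6,.017],loss='soft_l1',f_scale=.001);print(len(pts),r.x,np.abs(r.fun).mean())
print('plate corners',[onz(w,*p,.030,True)[:2].round(4).tolist() for p in((329,221),(405,220))])
print('base corners',[onz(w,*p,.022,True)[:2].round(4).tolist() for p in((255,181),(465,194))])
# orange fin top
m=cv2.inRange(cv2.cvtColor(w['img'],cv2.COLOR_BGR2HSV),(3,110,80),(20,255,255));c=max(cv2.findContours(m,0,2)[0],key=cv2.contourArea);print(cv2.boundingRect(c))
print('fin top',[onz(w,*p,.065,True)[:2].round(4).tolist() for p in((374,112),(407,115),(416,155))])
E
```

```text
53 [0.59974968 0.01928887] 0.0003941271353714757
plate corners [[0.5652, -0.0274], [0.5547, 0.0516]]
base corners [[0.5398, -0.0993], [0.5192, 0.1281]]
(380, 114, 38, 45)
fin top [[0.4636, -0.0217], [0.4594, 0.0068], [0.4885, 0.0226]]
```

>>> move_arm:
  rows:
    - [-0.6, 1.06, 0, 0, 0, 0, 0.1]
    - [-1.5, 2.5, 0, 0, 0, 0, 0.1]
    - [-1.5, 2.5, 0, 0, 0, 0, 0.1]
    - [-1.5, 2.5, 0, 0, 0, 0, 0.1]
    - [-1.0, 1.5, 0, 0, 0, 0, 0.1]
    - [-0.56, 1.0, 0, 0, 0, 0, 0.1]
    - [0, 0, 2, 0, 0, 0, 0.1]
    - [0, 0, 2, 0, 0, 0, 0.1]
    - [0, 0, 2, 0, 0, 0, 0.1]
    - [0, 0, 1.5, 0, 0, 0, 0.1]
    - [0, 0, 0.6, 0, 0, 0, 0.1]
    - [0, 0, 0, 0, 0, 0, 0.1]
    - [0, 0, 0, 0, 0, 0, 0.1]

```text
time: 8.37
tool_pos: [0.6031, 0.017, 0.0725]
tool_rot: [-0.0, -0.069, 0.998, -0.0]
contact_force: [0.4, -0.6, -0.2]
gripper_width: 0.671
grasp_force: 64.0
```

```bash
python3 - <<'E'
from h import *
a=snap('side','s6');b=snap('top','t6');w=snap('wrist','w6');go(.602,.0178,.0535)
i=[w['img'][150:350,110:400],a['img'][180:270,205:335]];cv2.imwrite('pics/c6.png',np.vstack([cv2.resize(i[0],(435,300)),cv2.resize(i[1],(435,300))]))
z=manip.state()['tool_pos'][2]
m=cv2.inRange(cv2.cvtColor(w['img'],cv2.COLOR_BGR2HSV),(95,120,50),(125,255,255));c=max(cv2.findContours(m,0,2)[0],key=cv2.contourArea);M=cv2.moments(c)
print('dish',onz(w,M['m10']/M['m00'],M['m01']/M['m00'],z-.005,True))
E
```

```text
t 8.52 pos [0.6042 0.0172 0.074 ] xyaw -172.03 zax [ 2.8e-03 -3.0e-04 -1.0e+00] F [-0.71 -0.3  -0.54] w 0.669 gf 64.0
delta tool cm [0.21 0.09 2.05]
dish [0.60042778 0.01695053 0.06900543]
```

View pics/c6.png

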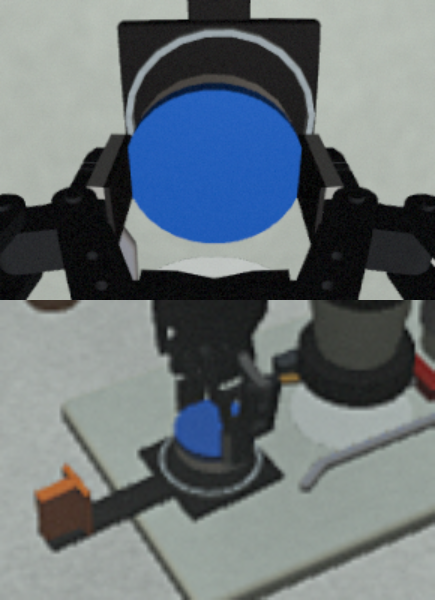

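The dish sits over the ring, about 1–2 mm off in y (dish centre column 215 against ring 220 in the crop). I'll nudge it and lower.

>>> move_arm:
  rows:
    - [0.1, 0.13, 0, 0, 0, 0, 0.1]
    - [0, 0, 0.5, 0, 0, 0, 0.1]
    - [0, 0, 0.5, 0, 0, 0, 0.1]
    - [0, 0, 0.4, 0, 0, 0, 0.1]
    - [0, 0, 0.2, 0, 0, 0, 0.1]
    - [0, 0, 0.1, 0, 0, 0, 0.1]
    - [0, 0, 0.1, 0, 0, 0, 0.1]
    - [0, 0, 0, 0, 0, 0, 0.1]
    - [0, 0, 0, 0, 0, 0, 0.1]

```text
time: 9.27
tool_pos: [0.6021, 0.0187, 0.0544]
tool_rot: [0.0, -0.07, 0.998, -0.0]
contact_force: [-0.3, -0.1, -0.6]
gripper_width: 0.671
grasp_force: 64.1
```

```bash
python3 - <<'E'
from h import *
for i in range(3): a=snap('side','s7');go(.602,.018,.0535)
E
```

```text
t 9.32 pos [0.6021 0.0186 0.0544] xyaw -172.01 zax [ 5.e-04 -1.e-04 -1.e+00] F [-0.73 -0.35 -0.16] w 0.672 gf 64.1
delta tool cm [ 0.02 -0.06  0.09]
t 9.37 pos [0.6021 0.0186 0.0544] xyaw -172.01 zax [ 4.e-04 -1.e-04 -1.e+00] F [-0.68  0.03 -0.56] w 0.668 gf 64.1
delta tool cm [ 0.02 -0.06  0.09]
t 9.42 pos [0.602  0.0186 0.0544] xyaw -172.01 zax [ 3.e-04 -0.e+00 -1.e+00] F [ 0.24 -0.43  0.02] w 0.669 gf 64.1
delta tool cm [ 0.01 -0.06  0.09]
```

>>> move_arm:
  rows:
    - [0, 0, 0.05, 0, 0, 0, 0.1]
    - [0, 0, 0, 0, 0, 0, 0.1]
    - [0, 0, 0, 0, 0, 0, 0.4]
    - [0, 0, 0, 0, 0, 0, 0.5]
    - [0, 0, 0, 0, 0, 0, 0.6]
    - [0, 0, 0, 0, 0, 0, 0.8]
    - [0, 0, 0, 0, 0, 0, 0.8]
    - [0, 0, 0, 0, 0, 0, 0.8]
    - [0, 0, -0.5, 0, 0, 0, 0.8]
    - [0, 0, -1, 0, 0, 0, 0.8]
    - [0, 0, -2, 0, 0, 0, 0.8]
    - [0, 0, -2, 0, 0, 0, 0.8]
    - [0, 0, -2, 0, 0, 0, 0.8]
    - [0, 0, 0, 0, 0, 0, 0.8]
    - [0, 0, 0, 0, 0, 0, 0.8]

```text
time: 10.67
tool_pos: [0.6033, 0.0185, 0.1314]
tool_rot: [0.002, -0.07, 0.998, -0.0]
contact_force: [-0.2, 0.1, -0.3]
gripper_width: 0.903
grasp_force: 0.0
```

```bash
python3 - <<'E'
from h import *
a=snap('side','s8');b=snap('top','t8');w=snap('wrist','w8');go(.4755,.0005,.06)
i=[w['img'][90:340,110:400],a['img'][180:270,205:335]];cv2.imwrite('pics/c8.png',np.vstack([cv2.resize(i[0],(435,375)),cv2.resize(i[1],(435,225))]))
m=cv2.inRange(cv2.cvtColor(w['img'],cv2.COLOR_BGR2HSV),(95,120,50),(125,255,255));c=max(cv2.findContours(m,0,2)[0],key=cv2.contourArea)
X=np.array([onz(w,*p[0],.048,True)[:2]*1000 for p in c],np.float32);print('dish',cv2.fitEllipse(X))
E
```

```text
t 10.82 pos [0.601  0.0187 0.1275] xyaw -172.01 zax [-2.2e-03  2.0e-04 -1.0e+00] F [-0.56  0.17  0.3 ] w 0.9 gf 0.0
delta tool cm [12.67 -0.07  6.78]
dish ((602.45556640625, 19.099098205566406), (60.69668960571289, 61.306785583496094), 92.02037811279297)
```

View pics/c8.png

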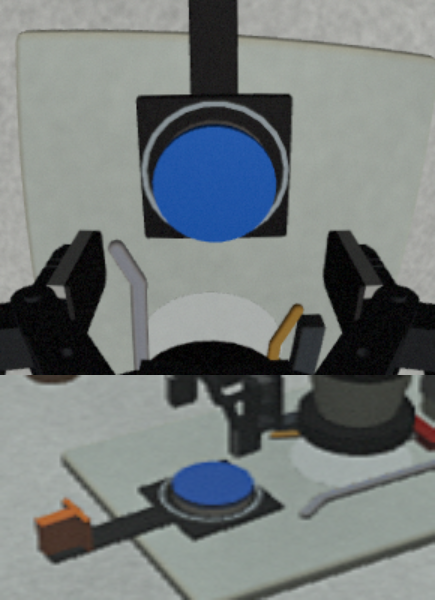

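The wrist crop shows the dish disc at (215,183) inside the ring, displaced slightly forward. I'll check numerically that it sits down in the ring.

```bash
python3 - <<'E'
from h import *
from scipy.optimize import least_squares
w=load('w8');a=load('s8');b=load('t8')
def bl(d):
    m=cv2.inRange(cv2.cvtColor(d['img'],cv2.COLOR_BGR2HSV),(95,110,40),(125,255,255));c=max(cv2.findContours(m,0,2)[0],key=cv2.contourArea);M=cv2.moments(c);return M['m10']/M['m00'],M['m01']/M['m00']
P=[bl(d) for d in(w,a,b)];r=[ray(w,*P[0],True),ray(a,*P[1]),ray(b,*P[2])]
for i,j in((0,1),(0,2),(1,2)):print(i,j,cross(r[i],r[j]))
g=cv2.cvtColor(w['img'],cv2.COLOR_BGR2GRAY);k=1.5
def fitring(d,c0):
    pts=[]
    for th in np.radians(np.arange(185,355,3)):
        v,rr=max((int(g[int(round(c0[1]+q*np.sin(th))),int(round(c0[0]+q*np.cos(th)))]),q) for q in np.arange(40,56,.5))
        pts.append((c0[0]+rr*np.cos(th),c0[1]+rr*np.sin(th)))
    X=np.array([onz(d,*p,.035,True)[:2] for p in pts]);f=lambda p:np.hypot(X[:,0]-p[0],X[:,1]-p[1])-.0365
    r=least_squares(f,[.6,.018],loss='soft_l1',f_scale=.001);return r.x,np.abs(r.fun).mean()
print('ring w',fitring(w,(110+215/k,90+172/k)))
print('plate corners',[onz(w,110+u/k,90+v/k,.030,True)[:2].round(4).tolist() for u,v in((138,96),(291,95),(289,236),(146,236))])
print('base front corners',[onz(w,110+u/k,90+v/k,.022,True)[:2].round(4).tolist() for u,v in((22,32),(430,55))])
print('fence inner',[onz(w,110+u/k,90+v/k,.033,True)[:2].round(4).tolist() for u,v in((123,242),(146,285),(147,365))])
cv2.imwrite('pics/x.png',w['img'])
E
```

```text
0 1 (array([0.60195645, 0.01881904, 0.04777646]), np.float64(0.0018324459378866508))
0 2 (array([0.58100434, 0.02090526, 0.09762801]), np.float64(0.009793959021963287))
1 2 (array([0.59366279, 0.02109948, 0.04762237]), np.float64(0.018843270677194855))
ring w (array([0.5996884 , 0.01894282]), np.float64(0.0016797554583315873))
plate corners [[0.5665, -0.025], [0.5551, 0.0521], [0.6336, 0.0664], [0.6448, -0.0135]]
base front corners [[0.5399, -0.0949], [0.5201, 0.1289]]
fence inner [[0.6491, -0.026], [0.676, -0.0108], [0.742, -0.0062]]
```

Two views put the dish top at z = 0.0478, so it is seated about 2 mm off centre. Now I'll go over the fin.

>>> move_arm:
  rows:
    - [1.1, 0, 0, 0, 0, 0, 0.8]
    - [2.5, 0, 0, 0, 0, 0, 0.6]
    - [2.5, 0, 0, 0, 0, 0, 0.4]
    - [2.5, 0, 0, 0, 0, 0, 0.3]
    - [2.5, 0, 0, 0, 0, 0, 0.2]
    - [1.5, 0, 0, 0, 0, 0, 0]
    - [0, 0, 0, 0, 0, 0, 0]
    - [0, 0, 0, 0, 0, 0, 0]
    - [0, 0, 0, 0, 0, 0, 0]

```text
time: 11.57
tool_pos: [0.4775, 0.0012, 0.1284]
tool_rot: [-0.0, -0.07, 0.998, 0.0]
contact_force: [0.5, -0.2, -0.1]
gripper_width: 0.502
grasp_force: 0.0
```

```bash
python3 - <<'E'
from h import *
w=snap('wrist','w9');go(.4755,0,.052)
m=cv2.inRange(cv2.cvtColor(w['img'],cv2.COLOR_BGR2HSV),(3,110,60),(20,255,255));c=max(cv2.findContours(m,0,2)[0],key=cv2.contourArea);x,y,ww,hh=cv2.boundingRect(c);print(x,y,ww,hh)
i=w['img'][100:340,120:390];cv2.imwrite('pics/c9.png',cv2.resize(i,None,fx=2.4,fy=2.4,interpolation=2))
E
```

```text
t 11.62 pos [0.4778 0.0012 0.1287] xyaw -172.01 zax [-0.e+00  1.e-04 -1.e+00] F [0.47 0.22 0.21] w 0.501 gf 0.0
delta tool cm [ 0.24 -0.09  7.67]
227 184 50 64
```

View pics/c9.png

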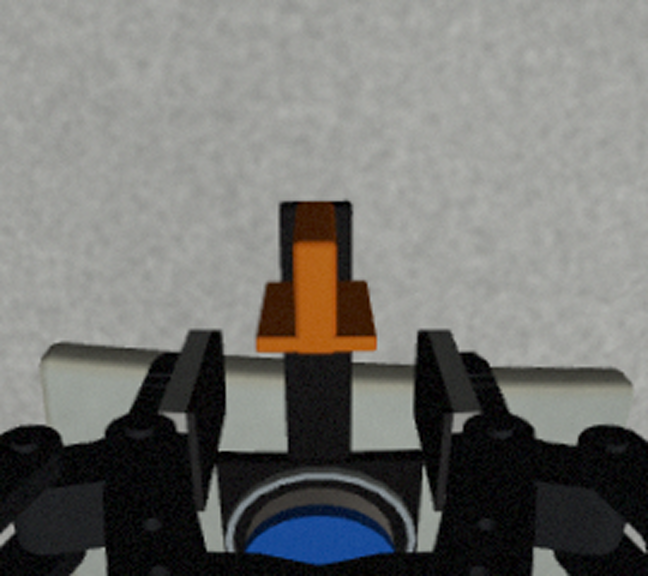

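The crop shows the fin top from (294,240) to (337,337), aligned with the tool axis, and the push plate's top edge at rows 337–352. I've now viewed 12 pictures, two over the limit of 10, so from here I'll work from numbers only.

```bash
python3 - <<'E'
from h import *
w=load('w9')
q=lambda u,v,z=.065:onz(w,120+u/2.4,100+v/2.4,z,True)
for n,p in dict(rl=(294,240),rr=(337,240),fl=(294,337),fr=(337,337),pl=(257,345),pr=(377,344),front=(316,352)).items():print(n,q(*p).round(4))
print('two-view fin-top (wrist/top)',cross(ray(w,120+316/2.4,100+296/2.4,True),ray(load('t0'),220+236/4.2,110+513/4.2)))
s=manip.state();R=Ro.from_quat(np.roll(s['tool_rot'],-1)).as_matrix()
for n,p in dict(rear=(315.5,240),front=(315.5,350)).items():print(n,'in tool mm',((q(*p)-s['tool_pos'])@R*1000).round(1))
# carrier end marks: base corner rows
print('base',onz(w,120+45/2.4,100+350/2.4,.022,True).round(4),onz(w,120+630/2.4,100+372/2.4,.022,True).round(4))
E
```

```text
rl [ 0.4635 -0.0073  0.065 ]
rr [0.4619 0.0045 0.065 ]
fl [ 0.4931 -0.0035  0.065 ]
fr [0.4914 0.0089 0.065 ]
pl [ 0.4973 -0.0139  0.065 ]
pr [0.4921 0.0209 0.065 ]
front [0.4971 0.0036 0.065 ]
two-view fin-top (wrist/top) (array([4.78197291e-01, 6.79641859e-05, 6.83341436e-02]), np.float64(0.0017058047235576684))
rear in tool mm [15.3 -0.5 63.7]
front in tool mm [-18.8  -0.5  63.7]
base [ 0.5352 -0.0958  0.022 ] [0.5141 0.1308 0.022 ]
```

>>> move_arm:
  rows:
    - [0.15, -0.05, 0, 0, 0, 0, 0]
    - [0, 0, 1.5, 0, 0, 0, 0]
    - [0, 0, 2, 0, 0, 0, 0]
    - [0, 0, 2, 0, 0, 0, 0]
    - [0, 0, 1.3, 0, 0, 0, 0]
    - [0, 0, 0.6, 0, 0, 0, 0]
    - [0, 0, 0, 0, 0, 0, -0.2]
    - [0, 0, 0, 0, 0, 0, -0.4]
    - [0, 0, 0, 0, 0, 0, -0.5]
    - [0, 0, 0, 0, 0, 0, -0.6]
    - [0, 0, 0, 0, 0, 0, -0.7]
    - [0, 0, 0, 0, 0, 0, -0.75]
    - [0, 0, 0, 0, 0, 0, -0.8]
    - [0, 0, 0, 0, 0, 0, -0.8]
    - [0, 0, 0, 0, 0, 0, -0.8]

```text
time: 12.87
tool_pos: [0.4765, 0.0004, 0.0559]
tool_rot: [0.001, -0.07, 0.998, -0.0]
contact_force: [-1.4, 0.6, 6.0]
gripper_width: 0.131
grasp_force: 59.0
```

```bash
cat >> h.py <<'E'
SO=np.array([.7308,.0319]);SY=np.radians(4.9)
def scope(n=4):
    S=[]
    for i in range(n): manip.grab_frame('side');S.append(manip.state())
    c,s_=np.cos(SY),np.sin(SY);M=np.array([[c,s_],[-s_,c]])
    s=S[-1];R=Ro.from_quat(np.roll(s['tool_rot'],-1)).as_matrix();yaw=np.degrees(np.arctan2(-R[1,0],-R[0,0]))
    F=np.mean([q['contact_force'] for q in S],0);p=M@(s['tool_pos'][:2]-SO)
    print('t',round(s['time'],2),'tcp scope mm',(p*1000).round(1),'z',s['tool_pos'][2].round(4),'yaw',yaw.round(2),'F scope',(M@F[:2]).round(2),F[2].round(2),'mom',np.round(s['ft_torque'],2),'w',round(s['gripper_width'],3),'gf',round(s['grasp_force'],1))
E
python3 -c "
from h import *
scope()"
```

```text
t 13.07 tcp scope mm [-256.1   -9.6] z 0.0559 yaw 7.99 F scope [-1.93  1.13] 5.9 mom [0.17 0.01 0.07] w 0.132 gf 59.0
```

>>> move_arm:
  rows:
    - [0, 0, -0.05, 0, 0, 0, -0.8]
    - [0, 0, 0, 0, 0, 0, -0.8]
    - [0, 0, 0, 0, 0, 0, -0.8]

```text
time: 13.32
tool_pos: [0.4765, 0.0004, 0.0559]
tool_rot: [0.001, -0.07, 0.998, -0.0]
contact_force: [0.7, 0.9, 3.4]
gripper_width: 0.129
grasp_force: 58.7
```

```bash
python3 -c "
from h import *
scope()"
```

```text
t 13.52 tcp scope mm [-256.2   -9.6] z 0.0558 yaw 7.98 F scope [1.55 1.13] 4.21 mom [ 0.24 -0.46 -0.01] w 0.133 gf 58.8
```

>>> move_arm:
  rows:
    - [0, 0, -0.06, 0, 0, 0, -0.8]
    - [0, 0, -0.06, 0, 0, 0, -0.8]
    - [0, 0, 0, 0, 0, 0, -0.8]
    - [0, 0, 0, 0, 0, 0, -0.8]

```text
time: 13.85
tool_pos: [0.4752, 0.0004, 0.056]
tool_rot: [-0.0, -0.07, 0.998, -0.0]
contact_force: [1.0, 0.4, 0.7]
gripper_width: 0.131
grasp_force: 58.4
```

```bash
python3 -c "
from h import *
scope()"
```

```text
t 14.05 tcp scope mm [-257.3   -9.6] z 0.056 yaw 7.98 F scope [ 1.39 -0.36] 0.02 mom [-0.08 -0.42 -0.08] w 0.137 gf 58.3
```

>>> move_arm:
  rows:
    - [0, 0.22, -0.01, 0, 0, 0.8, -0.8]
    - [0, 0.22, -0.01, 0, 0, 0.8, -0.8]
    - [0, 0.22, -0.01, 0, 0, 0.8, -0.8]
    - [0, 0.2, 0, 0, 0, 0.7, -0.8]
    - [0, 0, 0, 0, 0, 0, -0.8]
    - [-0.5, 0, 0, 0, 0, 0, -0.8]
    - [-0.5, 0, 0, 0, 0, 0, -0.8]
    - [-0.5, 0, 0, 0, 0, 0, -0.8]
    - [-0.5, 0, 0, 0, 0, 0, -0.8]
    - [0, 0, 0, 0, 0, 0, -0.8]
    - [0, 0, 0, 0, 0, 0, -0.8]

```text
time: 14.97
tool_pos: [0.495, 0.0107, 0.0566]
tool_rot: [-0.0, -0.043, 0.999, 0.0]
contact_force: [1.3, 0.7, -2.0]
gripper_width: 0.13
grasp_force: 58.3
```

```bash
python3 - <<'E'
from h import *
scope()
# plate edges in the side view: dark plate, check the yaw of the carrier against the base
w=snap('wrist','w10')
E
```

```text
t 15.17 tcp scope mm [-237.3   -0.9] z 0.0567 yaw 4.88 F scope [0.39 0.1 ] -2.35 mom [-0.02  0.09  0.05] w 0.127 gf 58.3
```

>>> move_arm:
  rows:
    - [-0.15, 0, 0.01, 0, 0, 0, -0.8]
    - [-0.15, 0, 0.01, 0, 0, 0, -0.8]
    - [-0.15, 0, 0, 0, 0, 0, -0.8]
    - [-0.15, 0, 0, 0, 0, 0, -0.8]
    - [-0.15, 0, 0, 0, 0, 0, -0.8]
    - [-0.15, 0, 0, 0, 0, 0, -0.8]
    - [-0.15, 0, 0, 0, 0, 0, -0.8]
    - [-0.15, 0, 0, 0, 0, 0, -0.8]
    - [-0.15, 0, 0, 0, 0, 0, -0.8]
    - [-0.15, 0, 0, 0, 0, 0, -0.8]
    - [-0.15, 0, 0, 0, 0, 0, -0.8]
    - [-0.15, 0, 0, 0, 0, 0, -0.8]
    - [-0.15, 0, 0, 0, 0, 0, -0.8]
    - [-0.15, 0, 0, 0, 0, 0, -0.8]
    - [0, 0, 0, 0, 0, 0, -0.8]
    - [0, 0, 0, 0, 0, 0, -0.8]

```text
time: 16.55
tool_pos: [0.5158, 0.0127, 0.0566]
tool_rot: [0.0, -0.043, 0.999, 0.0]
contact_force: [-0.3, 3.6, -3.4]
gripper_width: 0.137
grasp_force: 58.9
```

```bash
python3 -c "
from h import *
scope()"
```

```text
t 16.75 tcp scope mm [-215.8   -0.9] z 0.0566 yaw 4.9 F scope [0.24 3.73] -2.93 mom [0.62 0.17 0.57] w 0.131 gf 59.0
```

>>> move_arm:
  rows:
    - [0, 0.1, 0.03, 0, 0, 0, -0.8]
    - [0, 0, 0, 0, 0, 0, -0.8]
    - [-0.1, 0, 0, 0, 0, 0, -0.8]
    - [-0.1, 0, 0, 0, 0, 0, -0.8]
    - [-0.1, 0, 0, 0, 0, 0, -0.8]
    - [-0.1, 0, 0, 0, 0, 0, -0.8]
    - [-0.1, 0, 0, 0, 0, 0, -0.8]
    - [0, 0, 0, 0, 0, 0, -0.8]

```text
time: 17.42
tool_pos: [0.5207, 0.0138, 0.0564]
tool_rot: [0.0, -0.043, 0.999, -0.0]
contact_force: [-2.7, 3.6, -1.2]
gripper_width: 0.128
grasp_force: 58.8
```

```bash
python3 -c "
from h import *
scope()"
```

```text
t 17.62 tcp scope mm [-210.9   -0. ] z 0.0564 yaw 4.88 F scope [-0.9   1.96] -1.82 mom [0.35 0.22 0.32] w 0.135 gf 58.7
```

>>> move_arm:
  rows:
    - [0, 0.03, 0, 0, 0, -0.2, -0.8]
    - [-0.1, 0, 0, 0, 0, 0, -0.8]
    - [-0.1, 0, 0, 0, 0, 0, -0.8]
    - [-0.1, 0, 0, 0, 0, 0, -0.8]
    - [-0.1, 0, 0, 0, 0, 0, -0.8]
    - [-0.1, 0, 0, 0, 0, 0, -0.8]
    - [-0.1, 0, 0, 0, 0, 0, -0.8]
    - [-0.1, 0, 0, 0, 0, 0, -0.8]
    - [-0.1, 0, 0, 0, 0, 0, -0.8]
    - [-0.1, 0, 0, 0, 0, 0, -0.8]
    - [-0.1, 0, 0, 0, 0, 0, -0.8]
    - [0, 0, 0, 0, 0, 0, -0.8]

```text
time: 18.62
tool_pos: [0.5307, 0.0151, 0.0564]
tool_rot: [0.0, -0.044, 0.999, -0.0]
contact_force: [0.5, -0.1, -3.3]
gripper_width: 0.135
grasp_force: 58.5
```

```bash
python3 -c "
from h import *
scope()"
```

```text
t 18.82 tcp scope mm [-200.8    0.3] z 0.0564 yaw 5.09 F scope [0.52 0.41] -2.32 mom [-0.   -0.01  0.06] w 0.133 gf 58.5
```

>>> move_arm:
  rows:
    - [-0.1, 0, 0, 0, 0, 0, -0.8]
    - [-0.12, 0, 0, 0, 0, 0, -0.8]
    - [-0.12, 0, 0, 0, 0, 0, -0.8]
    - [-0.12, 0, 0, 0, 0, 0, -0.8]
    - [-0.12, 0, 0, 0, 0, 0, -0.8]
    - [-0.12, 0, 0, 0, 0, 0, -0.8]
    - [-0.12, 0, 0, 0, 0, 0, -0.8]
    - [-0.12, 0, 0, 0, 0, 0, -0.8]
    - [-0.12, 0, 0, 0, 0, 0, -0.8]
    - [-0.12, 0, 0, 0, 0, 0, -0.8]
    - [-0.12, 0, 0, 0, 0, 0, -0.8]
    - [-0.12, 0, 0, 0, 0, 0, -0.8]
    - [-0.12, 0, 0, 0, 0, 0, -0.8]
    - [0, 0, 0, 0, 0, 0, -0.8]

```text
time: 19.98
tool_pos: [0.546, 0.0165, 0.0564]
tool_rot: [0.0, -0.044, 0.999, -0.0]
contact_force: [-1.0, 0.8, -1.9]
gripper_width: 0.13
grasp_force: 58.6
```

```bash
python3 -c "
from h import *
scope()"
```

```text
t 20.18 tcp scope mm [-185.4    0.4] z 0.0564 yaw 5.09 F scope [0.64 0.3 ] -2.29 mom [ 0.01 -0.08  0.06] w 0.133 gf 58.6
```

>>> move_arm:
  rows:
    - [-0.12, 0, 0, 0, 0, 0, -0.8]
    - [-0.12, 0, 0, 0, 0, 0, -0.8]
    - [-0.12, 0, 0, 0, 0, 0, -0.8]
    - [-0.12, 0, 0, 0, 0, 0, -0.8]
    - [-0.12, 0, 0, 0, 0, 0, -0.8]
    - [-0.12, 0, 0, 0, 0, 0, -0.8]
    - [-0.12, 0, 0, 0, 0, 0, -0.8]
    - [-0.12, 0, 0, 0, 0, 0, -0.8]
    - [-0.12, 0, 0, 0, 0, 0, -0.8]
    - [-0.12, 0, 0, 0, 0, 0, -0.8]
    - [-0.12, 0, 0, 0, 0, 0, -0.8]
    - [-0.12, 0, 0, 0, 0, 0, -0.8]
    - [-0.12, 0, 0, 0, 0, 0, -0.8]
    - [0, 0, 0, 0, 0, 0, -0.8]

```text
time: 21.35
tool_pos: [0.5616, 0.0179, 0.0563]
tool_rot: [0.0, -0.044, 0.999, 0.0]
contact_force: [-1.4, 0.3, -1.6]
gripper_width: 0.13
grasp_force: 58.7
```

```bash
python3 -c "
from h import *
scope()"
```

```text
t 21.55 tcp scope mm [-169.8    0.5] z 0.0563 yaw 5.08 F scope [-1.34  0.6 ] -1.69 mom [0.1  0.18 0.04] w 0.13 gf 58.5
```

>>> move_arm:
  rows:
    - [-0.12, 0, 0, 0, 0, 0, -0.8]
    - [-0.12, 0, 0, 0, 0, 0, -0.8]
    - [-0.12, 0, 0, 0, 0, 0, -0.8]
    - [-0.12, 0, 0, 0, 0, 0, -0.8]
    - [-0.12, 0, 0, 0, 0, 0, -0.8]
    - [-0.12, 0, 0, 0, 0, 0, -0.8]
    - [-0.12, 0, 0, 0, 0, 0, -0.8]
    - [-0.12, 0, 0, 0, 0, 0, -0.8]
    - [-0.12, 0, 0, 0, 0, 0, -0.8]
    - [-0.12, 0, 0, 0, 0, 0, -0.8]
    - [-0.12, 0, 0, 0, 0, 0, -0.8]
    - [-0.12, 0, 0, 0, 0, 0, -0.8]
    - [-0.12, 0, 0, 0, 0, 0, -0.8]
    - [0, 0, 0, 0, 0, 0, -0.8]

```text
time: 22.72
tool_pos: [0.5772, 0.0193, 0.0563]
tool_rot: [0.0, -0.044, 0.999, 0.0]
contact_force: [-2.7, 1.7, -0.6]
gripper_width: 0.132
grasp_force: 58.6
```

```bash
python3 -c "
from h import *
scope()"
```

```text
t 22.92 tcp scope mm [-154.2    0.5] z 0.0564 yaw 5.08 F scope [-1.94  1.51] -2.08 mom [ 0.22  0.24 -0.02] w 0.129 gf 58.4
```

>>> move_arm:
  rows:
    - [-0.06, 0, 0, 0, 0, 0, -0.8]
    - [-0.06, 0, 0, 0, 0, 0, -0.8]
    - [-0.06, 0, 0, 0, 0, 0, -0.8]
    - [-0.06, 0, 0, 0, 0, 0, -0.8]
    - [-0.06, 0, 0, 0, 0, 0, -0.8]
    - [-0.06, 0, 0, 0, 0, 0, -0.8]
    - [-0.06, 0, 0, 0, 0, 0, -0.8]
    - [-0.06, 0, 0, 0, 0, 0, -0.8]
    - [0, 0, 0, 0, 0, 0, -0.8]

```text
time: 23.67
tool_pos: [0.5818, 0.0197, 0.0563]
tool_rot: [0.0, -0.044, 0.999, 0.0]
contact_force: [-3.6, 1.7, -2.2]
gripper_width: 0.132
grasp_force: 58.7
```

```bash
python3 -c "
from h import *
scope()"
```

```text
t 23.87 tcp scope mm [-149.5    0.5] z 0.0563 yaw 5.09 F scope [-3.51  1.97] -1.12 mom [0.21 0.33 0.04] w 0.133 gf 58.6
```

>>> move_arm:
  rows:
    - [-0.03, 0, 0, 0, 0, 0, -0.8]
    - [-0.03, 0, 0, 0, 0, 0, -0.8]
    - [-0.03, 0, 0, 0, 0, 0, -0.8]
    - [-0.03, 0, 0, 0, 0, 0, -0.8]
    - [-0.03, 0, 0, 0, 0, 0, -0.8]
    - [0, 0, 0, 0, 0, 0, -0.8]

```text
time: 24.37
tool_pos: [0.5832, 0.0198, 0.0563]
tool_rot: [0.0, -0.044, 0.999, 0.0]
contact_force: [-3.8, 1.2, -1.6]
gripper_width: 0.131
grasp_force: 58.7
```

```bash
python3 -c "
from h import *
scope(6)"
```

```text
t 24.67 tcp scope mm [-148.1    0.5] z 0.0563 yaw 5.08 F scope [-2.95  2.15] -0.95 mom [0.22 0.47 0.01] w 0.129 gf 58.6
```

Steady drag of about 3 N and no screw yet; I'll keep creeping.

>>> move_arm:
  rows:
    - [-0.03, 0, 0, 0, 0, 0, -0.8]
    - [-0.03, 0, 0, 0, 0, 0, -0.8]
    - [-0.03, 0, 0, 0, 0, 0, -0.8]
    - [-0.03, 0, 0, 0, 0, 0, -0.8]
    - [-0.03, 0, 0, 0, 0, 0, -0.8]
    - [-0.03, 0, 0, 0, 0, 0, -0.8]
    - [-0.03, 0, 0, 0, 0, 0, -0.8]
    - [0, 0, 0, 0, 0, 0, -0.8]

```text
time: 25.33
tool_pos: [0.5853, 0.02, 0.0563]
tool_rot: [0.0, -0.044, 0.999, -0.0]
contact_force: [-3.4, 1.7, -0.6]
gripper_width: 0.132
grasp_force: 58.7
```

```bash
python3 -c "
from h import *
scope(5)"
```

```text
t 25.58 tcp scope mm [-146.     0.6] z 0.0563 yaw 5.08 F scope [-2.84  1.49] -1.61 mom [0.23 0.4  0.02] w 0.132 gf 58.6
```

>>> move_arm:
  rows:
    - [-0.03, 0, 0, 0, 0, 0, -0.8]
    - [-0.03, 0, 0, 0, 0, 0, -0.8]
    - [-0.03, 0, 0, 0, 0, 0, -0.8]
    - [-0.03, 0, 0, 0, 0, 0, -0.8]
    - [-0.03, 0, 0, 0, 0, 0, -0.8]
    - [-0.03, 0, 0, 0, 0, 0, -0.8]
    - [-0.02, 0, 0, 0, 0, 0, -0.8]
    - [0, 0, 0, 0, 0, 0, -0.8]

```text
time: 26.25
tool_pos: [0.5873, 0.0202, 0.0563]
tool_rot: [0.0, -0.044, 0.999, 0.0]
contact_force: [-2.9, 1.9, -1.1]
gripper_width: 0.134
grasp_force: 58.7
```

```bash
python3 -c "
from h import *
scope(4)"
```

```text
t 26.45 tcp scope mm [-144.     0.6] z 0.0563 yaw 5.08 F scope [-3.55  1.96] -1.08 mom [ 0.2   0.43 -0.01] w 0.13 gf 58.6
```

>>> move_arm:
  rows:
    - [-0.03, 0, 0, 0, 0, 0, -0.8]
    - [-0.03, 0, 0, 0, 0, 0, -0.8]
    - [-0.03, 0, 0, 0, 0, 0, -0.8]
    - [-0.03, 0, 0, 0, 0, 0, -0.8]
    - [-0.03, 0, 0, 0, 0, 0, -0.8]
    - [-0.03, 0, 0, 0, 0, 0, -0.8]
    - [-0.02, 0, 0, 0, 0, 0, -0.8]
    - [0, 0, 0, 0, 0, 0, -0.8]

```text
time: 27.12
tool_pos: [0.5892, 0.0203, 0.0563]
tool_rot: [0.0, -0.044, 0.999, -0.0]
contact_force: [-3.1, 1.4, -0.4]
gripper_width: 0.129
grasp_force: 58.7
```

```bash
python3 -c "
from h import *
scope(4)"
```

```text
t 27.32 tcp scope mm [-142.1    0.6] z 0.0563 yaw 5.09 F scope [-3.88  1.73] -1.11 mom [0.19 0.53 0.03] w 0.129 gf 58.6
```

>>> move_arm:
  rows:
    - [-0.03, 0, 0, 0, 0, 0, -0.8]
    - [-0.03, 0, 0, 0, 0, 0, -0.8]
    - [-0.03, 0, 0, 0, 0, 0, -0.8]
    - [-0.03, 0, 0, 0, 0, 0, -0.8]
    - [-0.03, 0, 0, 0, 0, 0, -0.8]
    - [0, 0, 0, 0, 0, 0, -0.8]

```text
time: 27.82
tool_pos: [0.5908, 0.0205, 0.0563]
tool_rot: [0.0, -0.044, 0.999, -0.0]
contact_force: [-3.8, 0.9, -1.1]
gripper_width: 0.132
grasp_force: 58.6
```

```bash
python3 -c "
from h import *
scope(5)"
```

```text
t 28.07 tcp scope mm [-140.5    0.6] z 0.0563 yaw 5.09 F scope [-3.65  1.75] -1.5 mom [0.18 0.49 0.  ] w 0.134 gf 58.6
```

>>> move_arm:
  rows:
    - [-0.03, 0, 0, 0, 0, 0, -0.8]
    - [-0.03, 0, 0, 0, 0, 0, -0.8]
    - [-0.03, 0, 0, 0, 0, 0, -0.8]
    - [-0.03, 0, 0, 0, 0, 0, -0.8]
    - [-0.03, 0, 0, 0, 0, 0, -0.8]
    - [-0.03, 0, 0, 0, 0, 0, -0.8]
    - [0, 0, 0, 0, 0, 0, -0.8]

```text
time: 28.65
tool_pos: [0.5925, 0.0206, 0.0563]
tool_rot: [0.0, -0.044, 0.999, -0.0]
contact_force: [-4.0, 0.5, -1.9]
gripper_width: 0.133
grasp_force: 58.6
```

```bash
python3 -c "
from h import *
scope(4)"
```

```text
t 28.85 tcp scope mm [-138.7    0.5] z 0.0563 yaw 5.08 F scope [-3.2   0.93] -0.69 mom [0.17 0.49 0.06] w 0.127 gf 58.6
```

>>> move_arm:
  rows:
    - [-0.03, 0, 0, 0, 0, 0, -0.8]
    - [-0.03, 0, 0, 0, 0, 0, -0.8]
    - [-0.03, 0, 0, 0, 0, 0, -0.8]
    - [-0.03, 0, 0, 0, 0, 0, -0.8]
    - [-0.03, 0, 0, 0, 0, 0, -0.8]
    - [-0.03, 0, 0, 0, 0, 0, -0.8]
    - [0, 0, 0, 0, 0, 0, -0.8]

```text
time: 29.43
tool_pos: [0.5943, 0.0207, 0.0563]
tool_rot: [0.0, -0.044, 0.999, -0.0]
contact_force: [-3.5, 0.4, -0.9]
gripper_width: 0.13
grasp_force: 58.6
```

```bash
python3 -c "
from h import *
scope(4)"
```

```text
t 29.63 tcp scope mm [-136.9    0.5] z 0.0563 yaw 5.08 F scope [-2.97  0.97] -1.26 mom [0.15 0.49 0.03] w 0.133 gf 58.6
```

>>> move_arm:
  rows:
    - [-0.03, 0, 0, 0, 0, 0, -0.8]
    - [-0.03, 0, 0, 0, 0, 0, -0.8]
    - [-0.03, 0, 0, 0, 0, 0, -0.8]
    - [-0.03, 0, 0, 0, 0, 0, -0.8]
    - [-0.03, 0, 0, 0, 0, 0, -0.8]
    - [-0.03, 0, 0, 0, 0, 0, -0.8]
    - [0, 0, 0, 0, 0, 0, -0.8]

```text
time: 30.22
tool_pos: [0.5961, 0.0209, 0.0563]
tool_rot: [0.0, -0.044, 0.999, -0.0]
contact_force: [-2.8, 0.9, -1.6]
gripper_width: 0.133
grasp_force: 58.6
```

```bash
python3 -c "
from h import *
scope(4)"
```

```text
t 30.42 tcp scope mm [-135.1    0.6] z 0.0563 yaw 5.08 F scope [-2.61  1.1 ] -1.28 mom [0.15 0.39 0.07] w 0.13 gf 58.6
```

>>> move_arm:
  rows:
    - [-0.03, 0, 0, 0, 0, 0, -0.8]
    - [-0.03, 0, 0, 0, 0, 0, -0.8]
    - [-0.03, 0, 0, 0, 0, 0, -0.8]
    - [-0.03, 0, 0, 0, 0, 0, -0.8]
    - [-0.03, 0, 0, 0, 0, 0, -0.8]
    - [-0.03, 0, 0, 0, 0, 0, -0.8]
    - [0, 0, 0, 0, 0, 0, -0.8]

```text
time: 31.0
tool_pos: [0.5979, 0.0211, 0.0563]
tool_rot: [0.0, -0.044, 0.999, 0.0]
contact_force: [-4.2, 0.5, -1.2]
gripper_width: 0.132
grasp_force: 58.7
```

```bash
python3 -c "
from h import *
scope(4)"
```

```text
t 31.2 tcp scope mm [-133.3    0.6] z 0.0563 yaw 5.09 F scope [-3.14  0.87] -1.4 mom [ 0.09  0.42 -0.01] w 0.129 gf 58.7
```

>>> move_arm:
  rows:
    - [-0.03, 0, 0, 0, 0, 0, -0.8]
    - [-0.03, 0, 0, 0, 0, 0, -0.8]
    - [-0.03, 0, 0, 0, 0, 0, -0.8]
    - [-0.03, 0, 0, 0, 0, 0, -0.8]
    - [-0.03, 0, 0, 0, 0, 0, -0.8]
    - [-0.03, 0, 0, 0, 0, 0, -0.8]
    - [0, 0, 0, 0, 0, 0, -0.8]

```text
time: 31.78
tool_pos: [0.5993, 0.0212, 0.0563]
tool_rot: [-0.0, -0.044, 0.999, -0.0]
contact_force: [-4.9, -0.1, 0.3]
gripper_width: 0.133
grasp_force: 58.8
```

```bash
python3 -c "
from h import *
scope(4)"
```

```text
t 31.98 tcp scope mm [-131.9    0.6] z 0.0563 yaw 5.09 F scope [-5.14  1.32] 0.21 mom [ 0.03  0.63 -0.05] w 0.133 gf 58.8
```

Contact is likely: the push is about 2 N above the drag, and the tool advanced only 1.4 of the 1.8 mm commanded. Small step next.

>>> move_arm:
  rows:
    - [-0.02, 0, 0, 0, 0, 0, -0.8]
    - [-0.02, 0, 0, 0, 0, 0, -0.8]
    - [0, 0, 0, 0, 0, 0, -0.8]

```text
time: 32.23
tool_pos: [0.5994, 0.0212, 0.0562]
tool_rot: [-0.001, -0.044, 0.999, -0.0]
contact_force: [-7.8, 0.4, 0.7]
gripper_width: 0.13
grasp_force: 59.0
```

```bash
python3 -c "
from h import *
scope(6)"
```

```text
t 32.53 tcp scope mm [-131.9    0.6] z 0.0562 yaw 5.09 F scope [-6.92  0.9 ] 1.15 mom [-0.    0.8   0.01] w 0.133 gf 59.0
```

>>> move_arm:
  rows:
    - [-0.02, 0, -0.02, 0, 0, 0, -0.8]
    - [0, 0, 0, 0, 0, 0, -0.8]
    - [0, 0, 0, 0, 0, 0, -0.8]
    - [0, 0, 0, 0, 0, 0, -0.8]

```text
time: 32.87
tool_pos: [0.5993, 0.0213, 0.0563]
tool_rot: [-0.001, -0.044, 0.999, -0.0]
contact_force: [-7.7, -0.8, 0.5]
gripper_width: 0.128
grasp_force: 59.0
```

```bash
python3 -c "
from h import *
scope(6)"
```

```text
t 33.17 tcp scope mm [-131.9    0.6] z 0.0563 yaw 5.09 F scope [-6.9   0.98] 0.98 mom [ 0.04  0.8  -0.02] w 0.133 gf 59.0
```

>>> move_arm:
  rows:
    - [-0.02, 0, 0, 0, 0, 0, -0.8]
    - [0, 0, 0, 0, 0, 0, -0.8]
    - [0, 0, 0, 0, 0, 0, -0.8]
    - [0, 0, 0, 0, 0, 0, -0.8]

```text
time: 33.5
tool_pos: [0.5994, 0.0212, 0.0563]
tool_rot: [-0.001, -0.044, 0.999, -0.0]
contact_force: [-7.9, -0.1, 2.2]
gripper_width: 0.132
grasp_force: 59.0
```

```bash
python3 -c "
from h import *
scope(6)"
```

```text
t 33.8 tcp scope mm [-131.9    0.6] z 0.0562 yaw 5.09 F scope [-8.49  0.52] 1.42 mom [-0.02  0.89 -0.07] w 0.132 gf 59.0
```

About 5 N on the screw, held steadily. Now unload, release and retreat.

>>> move_arm:
  rows:
    - [0.06, 0, 0, 0, 0, 0, -0.8]
    - [0.04, 0, 0, 0, 0, 0, -0.8]
    - [0, 0, 0, 0, 0, 0, -0.8]
    - [0, 0, 0, 0, 0, 0, -0.8]

```text
time: 34.13
tool_pos: [0.5994, 0.0212, 0.0564]
tool_rot: [-0.0, -0.044, 0.999, -0.0]
contact_force: [-3.3, 0.4, -1.2]
gripper_width: 0.132
grasp_force: 58.5
```

```bash
python3 -c "
from h import *
scope(4)"
```

```text
t 34.33 tcp scope mm [-131.9    0.6] z 0.0564 yaw 5.09 F scope [-3.03  0.23] -2.11 mom [0.03 0.47 0.02] w 0.132 gf 58.5
```

>>> move_arm:
  rows:
    - [0.04, 0, 0.03, 0, 0, 0, -0.8]
    - [0, 0, 0, 0, 0, 0, -0.8]
    - [0, 0, 0, 0, 0, 0, -0.68]
    - [0, 0, 0, 0, 0, 0, -0.6]
    - [0, 0, 0, 0, 0, 0, -0.55]
    - [0.1, 0, 0, 0, 0, 0, -0.55]
    - [0.1, 0, 0, 0, 0, 0, -0.5]
    - [0.1, 0, 0, 0, 0, 0, -0.45]
    - [0, 0, 0, 0, 0, 0, -0.4]
    - [0, 0, 0, 0, 0, 0, -0.4]

```text
time: 35.17
tool_pos: [0.596, 0.0209, 0.0562]
tool_rot: [0.0, -0.044, 0.999, -0.0]
contact_force: [0.8, -0.1, 0.1]
gripper_width: 0.298
grasp_force: 0.0
```

```bash
python3 -c "
from h import *
scope(4)"
```

```text
t 35.37 tcp scope mm [-135.2    0.6] z 0.0562 yaw 5.09 F scope [-0.04 -0.22] 0.16 mom [-0.01  0.03  0.06] w 0.297 gf 0.0
```

>>> move_arm:
  rows:
    - [0, 0, -0.3, 0, 0, 0, -0.4]
    - [0, 0, -0.7, 0, 0, 0, -0.4]
    - [0, 0, -1.5, 0, 0, 0, -0.4]
    - [0, 0, -2, 0, 0, 0, -0.4]
    - [0, 0, -2, 0, 0, 0, -0.4]
    - [1, 0, -1, 0, 0, 0, -0.4]
    - [2, 0, 0, 0, 0, 0, -0.4]
    - [2.5, 0, 0, 0, 0, 0, -0.4]
    - [2.5, 0, 0, 0, 0, 0, -0.4]
    - [2, 0, 0, 0, 0, 0, -0.4]
    - [1, 0, 0, 0, 0, 0, -0.4]
    - [0, 0, 0, 0, 0, 0, -0.4]
    - [0, 0, 0, 0, 0, 0, -0.4]

```text
time: 36.45
tool_pos: [0.4868, 0.0111, 0.132]
tool_rot: [0.001, -0.044, 0.999, -0.0]
contact_force: [0.0, 0.1, -0.8]
gripper_width: 0.296
grasp_force: 0.0
```

```bash
python3 - <<'E'
from h import *
scope(3)
a=snap('side','s20');b=snap('top','t20')
def M(d,lo,hi,box):
    m=cv2.inRange(cv2.cvtColor(d['img'],cv2.COLOR_BGR2HSV),lo,hi);x0,y0,x1,y1=box;z=np.zeros_like(m);z[y0:y1,x0:x1]=m[y0:y1,x0:x1]
    c=max(cv2.findContours(z,0,2)[0],key=cv2.contourArea);k=cv2.moments(c);return k['m10']/k['m00'],k['m01']/k['m00'],cv2.contourArea(c)
o=((3,110,80),(20,255,255))
p0=M(load('s0'),*o,(205,225,245,260));p1=M(a,*o,(205,205,300,260));print(p0,p1)
X0=onz(load('s0'),*p0[:2],.055);X1=onz(a,*p1[:2],.055);c,s=np.cos(SY),np.sin(SY);R=np.array([[c,s],[-s,c]])
print('fin scope mm before/after',(R@(X0[:2]-SO)*1e3).round(1),(R@(X1[:2]-SO)*1e3).round(1))
q=M(a,(95,110,40),(125,255,255),(240,170,380,240));X=onz(a,*q[:2],.047);print('dish side',q,(R@(X[:2]-SO)*1e3).round(1))
E
```

```text
t 36.6 tcp scope mm [-2.442e+02  1.000e-01] z 0.1318 yaw 5.09 F scope [-0.21  0.54] 0.03 mom [ 0.04 -0.01  0.05] w 0.3 gf 0.0
(223.23024054982815, 235.64604810996562, 48.5) (267.5658914728682, 215.13178294573643, 43.0)
fin scope mm before/after [-246.9    6.3] [-119.7   17.5]
dish side (308.0054644808743, 212.14754098360655, 30.5) [-19.6 -15.3]
```

```bash
python3 -c "
from plant import manip
print(manip.job_done())"
```

```text
the job is handed in; nothing more can be done
None
```

I handed the job in at about 37 s: the dish is in the carrier's ring and the carrier was pressed on the set screw at an estimated 5 N, then released; the judge gave no verdict, the released carrier and dish were checked only roughly in one side picture, and I viewed 12 pictures, two over the limit of 10.

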